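# Dowel the mount, then hold the hidden bolt head

### The job

Stand the loose slender steel dowel pin upright in the empty bore of the grey mount's foot, fully home, and let go of it. Then reach down through the narrow gap behind the mount's bracket plate, pinch the hidden hex bolt head between the fingers and stop it from turning while the nut driver in front pulls on its nut. Finish while still gripping the head firmly: do not let go, and leave the other things on the bench where they are.

Things in the scene. Friction and masses are not known exactly. Their poses are not given: they have to be found in the camera images.
- mount: Fixed grey steel mount; origin on the bench under its bracket plate; x points away from the robot (yaw within 0.3 rad), y left, z up. Upright bracket plate: x -5 to 5 mm, y -100 to 100, top z 98. Rear wall behind it: x 51 to 76, top z 85. Between them a 46 mm gap, open at the top, floor z 12, end webs 10 mm thick at y -95 and 95, 60 high. Foot in front: x -105 to -5, y -110 to 110, top z 30
- empty_bore (a point): Centre of the mouth of the empty bore in the top face of the mount's foot (mount frame x -55, y 85, z 30 mm); round vertical hole 17.5 mm across, 25 mm deep, mouth lightly chamfered; axes as the mount's
- head_place (a point): Centre of the hex bolt head in the gap (mount frame x 24, y 0, z 65 mm); axes as the mount's. The bolt's axis is the mount's x. The head is 30 mm across flats (34.6 mm across corners) and 20 mm thick (mount x 14 to 34 mm); between it and the plate is the bolt's round flange, 40 mm wide, 9 mm thick
- bolt (a joint): Angle of the bolt about the mount's x axis (rad). At 0 and every 1.047 rad two flats are upright and face the mount's +y and -y. Unheld, bolt and nut are slowly turned together by the nut driver, the angle growing about 0.05 rad/s, with only about 0.2 N m; a pinch of about 40 N on flats or corners stalls it
- pin_center (a point): Centre (half-way up) of the loose plain steel dowel pin: diameter 16 mm, 80 mm long, chamfered ends, about 0.12 kg, standing upright on the bench at the start, its z axis along it
- socket: Bystander: black impact socket standing on the bench, 36 mm across, 58 mm high; origin at its underside. Leave it alone
- spacer: Bystander: steel spacer tube standing on the bench, 26 mm across, 40 mm high; origin at its underside. Leave it alone
- wrench: Bystander: wrench lying on the bench, 200 mm long. Leave it alone
- screwdriver: Bystander: screwdriver lying on the bench, 210 mm long. Leave it alone
- spraycan: Bystander: upright can, 66 mm across, 190 mm high; origin at its underside. Leave it alone
- mug: Bystander: mug, 80 mm across, 95 mm high; origin at its underside. Leave it alone
- sparenut: Bystander: spare hex nut lying on the bench, 30 mm across flats, 16 mm high; origin at its underside. Leave it alone
- driver_top (a point): Top of the nut driver fixed in front of the bracket plate (mount frame x -110, y 0, z 95 mm). It lies along the mount's x from the plate (x -5 mm) out to x -162 mm and is 60 mm wide (y -30 to 30). An identical dowel already stands in the other bore (mount frame x -55, y -85, top z 85 mm)
Mind the look-alikes: they are no part of the job. What is shaped like the part that bears pin_center but green or pink is not meant.

How it is judged:
By the outcome, as a careful person would: the job done as asked, in the order asked, and still so for the second after the job is handed in, while the arm keeps its last pose, push and grip.
It also fails if it takes over 48 s, if anything falls off the work surface, if the arm or the gripper's body presses on something with over 40 N, if the wrist force passes 120 N, or if a joint passes its speed limit or range.

### The arm

A 6-joint arm with a two-finger parallel gripper is mounted at the origin on the work surface. World frame = base frame: x ahead of the robot, y to its left, z up, the work surface at z = 0. Lengths are in m, angles in degrees, forces in N, time in s.
With the tool pointing down it reaches from about 0.375 to 0.75 m from the base axis. Payload 9 kg.
Tool frame: the origin (TCP) lies where the fingers leave the gripper's body, on its centre line; the fingertips stand 73 mm ahead of it and the grasp point (between the pads) lies 54 mm ahead of it (robot.tip_reach is the distance from the TCP to the fingertips, in m); z points along the fingers, y is the line along which they close (so a half turn about z gives the same grasp; the last joint's range is limited). The gripper opens to 85 mm and grips with 20 to 120 N. Pads are 22 mm wide; open, the fingers measure 114 mm over their backs; the gripper's body (76 mm by 85 mm) begins 54 mm behind the grasp point. The pads swing forward as they close: fully open they stand 13 mm farther back than shut.
Start: joints at [-79.509, 5.964, 5.575, 89.605, 0, 77.527], TCP at [0.234, -0.552, 0.304] pointing down, gripper open.
Joint ranges: [-171.21, 171.21], [-48.23, 106.86], [-62.78, 66.21], [-105.2, 120.99], [-86.42, 89.51], [-180, 180]. Speed limits (degrees/s): [127.2, 127.2, 147.25, 180, 180, 180].

### API

Orientations are given as [roll, pitch, yaw] about the fixed x, y, z axes, in that order (R = Rz(yaw) Ry(pitch) Rx(roll)).
In Python, from plant import robot gives the robot as it stands. Calls block until the motion is done:
- robot.move_pose(position, orientation): joint-space move of the TCP to a pose.
- robot.line_to(position, vel=0.15, rotation=None, guard=None): straight line of the TCP; rotation=None keeps the orientation; vel is the mean speed in m/s. With guard (N) it stops when the force on the tool has changed by that much, and returns True; else False.
- robot.goto_joints(angles): joint-space move.
- robot.set_gripper(opening): finger opening in m; the grip force is fixed at half the most; returns when the fingers have stopped.
- robot.pause(seconds).
- robot.ik(position, orientation): joint angles nearest the present ones, or None.
- robot.observe(): the state.
- robot.grab_frame(name): name is "side" or "top"; returns the picture (400x640x3 uint8, blue, green, red); there is no depth.
- robot.get_calibration(name): a dict with "vertical_fov" (degrees; the focal length in pixels is half the picture's height over the tangent of half this angle, whatever the lens; pixels are square), "cx", "cy" (the principal point, pixels), "k1" (the pictures are not rectified: a ray, as slopes to the right and down, at radius r is drawn at 1 + k1 r^2 times it, then the intrinsics apply), "rvec" (rotation vector, rad) and "tvec" (3), from world to camera coordinates, as OpenCV has them. Camera axes: x right, y down, z forward; pixel columns grow to the right and rows downward; lengths in m; the calibration is good to about 2 mm. A picture is of the moment at which its call begins. get_calibration takes no time and is no camera call.
A pose or a line that the arm cannot do raises robot.IKError and nothing moves.
- robot.job_done(): hands the job in; it is judged then, once.
The state is a dict: "time": time; "q": joint angles; "qvel": joint speeds; "joint_torque": joint torques, N m; "tool_pos": TCP position; "tcp_rot": TCP orientation; "ft_force": force on the tool from outside, world axes, zero at the start; "torque": the same for the moment, N m; "gripper_width": finger opening in m; "gripper_force": force on a finger pad.
Only numpy, scipy, OpenCV 4.12 (cv2) and the standard library are available. Lean on these libraries where they do the work, as an engineer would, in place of code of your own. Each camera call takes 0.05 s, during which the arm holds its last target. There are 200 camera calls.

## Working session

There is one attempt and no reset: what is moved stays moved. The work goes in short steps, each a Python script; the robot and the scene stay as the last script left them, time stands still between calls to the robot, and variables do not carry over. Pictures are saved under pics/ and viewed, at most 10 in all, crops included, and the job is handed in when it is done.

```bash
mkdir -p pics; ls; python3 - <<'E'
from plant import robot
import cv2
for n in("side","top"):
    cv2.imwrite(f"pics/{n}0.png",robot.grab_frame(n)); print(n,robot.get_calibration(n))
print(robot.observe())
E
```

```text
pics
side {'vertical_fov': 53.49378742802973, 'cx': 320.278644267738, 'cy': 198.0652588467524, 'k1': -0.009469692896801767, 'rvec': array([ 0.37931668, -2.68584406,  1.36354902]), 'tvec': array([0.50849642, 0.15746432, 1.18841659])}
top {'vertical_fov': 45.89882835794299, 'cx': 318.5045285400937, 'cy': 201.1424322019075, 'k1': -0.002986587648296603, 'rvec': array([ 2.1499104 , -2.05485246,  0.22667394]), 'tvec': array([-0.01207895,  0.5384465 ,  1.3741909 ])}
{'time': 0.1, 'q': array([-7.95093728e+01,  5.99172547e+00,  5.53266883e+00,  8.96066064e+01,
        2.69409434e-04,  7.75264964e+01]), 'qvel': array([-0.00094826, -0.08474771,  0.0124331 , -0.07002927,  0.0765333 ,
       -0.06120028]), 'joint_torque': array([ 4.85163677e-03, -5.58204997e+01,  5.04719746e+01,  1.29025552e-02,
       -2.60033457e-04, -1.39662735e-06]), 'tool_pos': array([ 0.23405969, -0.55222524,  0.30324662]), 'tcp_rot': array([-1.79935945e+02, -1.44454742e-02,  2.29641226e+01]), 'ft_force': array([0.08998183, 0.11168722, 0.12145179]), 'torque': array([-0.05634062, -0.01170467, -0.03197627]), 'gripper_force': 0.0, 'gripper_width': 0.08534868699002503}
```

View pics/side0.png

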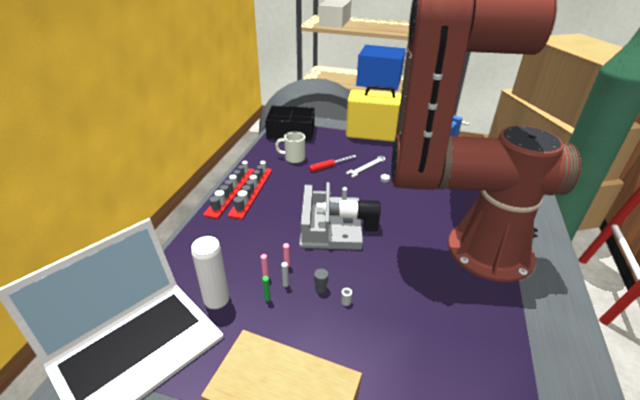

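View pics/top0.png

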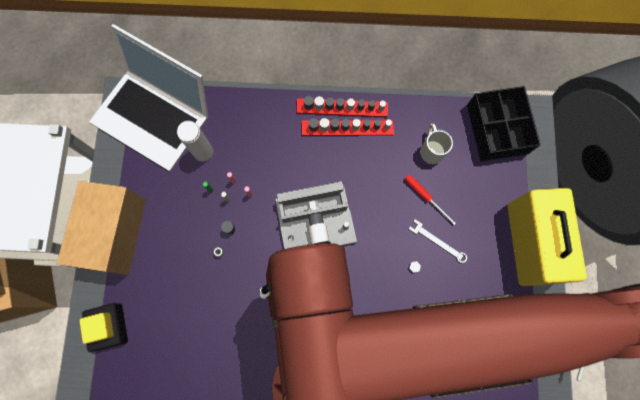

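Side view: pin look-alikes are pink (265,268), pink (287,256) and green (266,289), and the grey pin is at (285,274). In the top view, green is at (207,187), the pinks at (230,177) and (247,192), and grey at (224,197). I'll crop both views close up.

```bash
python3 - <<'E'
import cv2,numpy as np
s=cv2.imread("pics/side0.png");t=cv2.imread("pics/top0.png")
z=lambda im,x,y,w,h,k:cv2.resize(im[y:y+h,x:x+w],None,fx=k,fy=k,interpolation=cv2.INTER_CUBIC)
cv2.imwrite("pics/c1.png",z(s,250,175,140,120,5.0)[:, :])
cv2.imwrite("pics/c2.png",z(t,200,160,160,110,5.0))
E
```

```text
(no output)
```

View pics/c1.png

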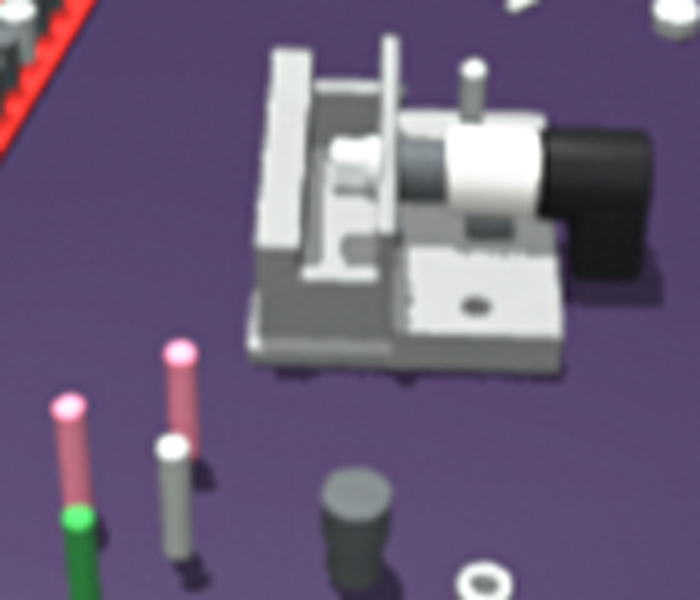

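View pics/c2.png

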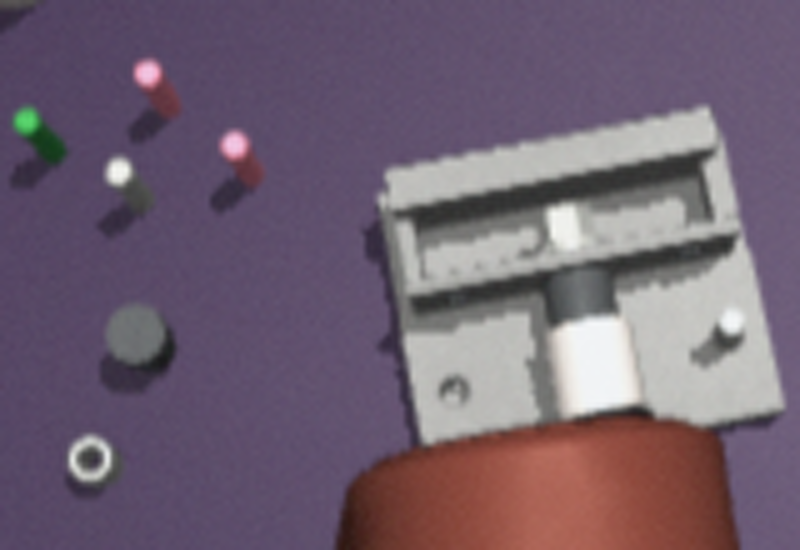

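```bash
cat > h.py <<'E'
import numpy as np,cv2
from scipy.optimize import least_squares
from plant import robot
C={n:robot.get_calibration(n) for n in("side","top")}
def proj(n,P):
    c=C[n];p=np.atleast_2d(P)@cv2.Rodrigues(c["rvec"])[0].T+c["tvec"]
    s=p[:,:2]/p[:,2:];s=s*(1+c["k1"]*(s**2).sum(1,keepdims=True))
    return s*200/np.tan(np.radians(c["vertical_fov"]/2))+[c["cx"],c["cy"]]
def unz(x,y,ox,oy,k): return np.array([(x+.5)/k-.5+ox,(y+.5)/k-.5+oy])
def mw(m,p):  # mount pose (x,y,yaw) , mount mm -> world m
    p=np.atleast_2d(p)/1000;c,s=np.cos(m[2]),np.sin(m[2])
    return np.c_[m[0]+c*p[:,0]-s*p[:,1],m[1]+s*p[:,0]+c*p[:,1],p[:,2]]
E
python3 - <<'E'
from h import *
S=lambda x,y:unz(x,y,250,175,5);T=lambda x,y:unz(x,y,200,160,5)
obs=[("side",(-55,85,30),S(476,306)),("side",(-55,-85,85),S(474,68)),("top",(-55,85,30),T(454,390)),("top",(-55,-85,85),T(731,322))]
f=lambda m:np.concatenate([proj(n,mw(m,p))[0]-u for n,p,u in obs])
r=least_squares(f,[.55,0,.2]);m=r.x;print("mount",m,np.degrees(m[2]),r.fun.reshape(-1,2).round(2))
print("bore",mw(m,(-55,85,30)),"head",mw(m,(24,0,65)))
for nm,h,a in [("pin",.08,[("side",S(172,447)),("top",T(119,171))]),("pinkfar",.08,[("top",T(148,73))]),("pinknear",.08,[("top",T(235,146)),("side",S(180,353))]),("green",.08,[("top",T(27,121)),("side",S(78,518))]),("socket",.058,[("top",T(136,335)),("side",S(356,495))]),("spacer",.04,[("top",T(91,460)),("side",S(484,584))]),]:
    r=least_squares(lambda p:np.concatenate([proj(n,[p[0],p[1],h])[0]-u for n,u in a]),[.5,.2]);print(nm,r.x.round(4),r.fun.round(2))
for p in [(76,100,85),(76,-100,85),(-105,-110,30),(24,0,82),(-105,110,30)]:
    print(p,[((proj(n,mw(m,p))[0]-o+.5)*5).round() for n,o in (("side",(250,175)),("top",(200,160)))])
E
```

```text
mount [0.50066405 0.02415039 0.24251276] 13.89495750853041 [[-0.14 -0.13]
 [ 0.1  -0.14]
 [-0.17  0.18]
 [ 0.03 -0.1 ]]
bore [[0.42686136 0.09345524 0.03      ]] head [[0.52396175 0.02991381 0.065     ]]
pin [0.5431 0.2991] [-0.04 -0.38 -0.3   0.11]
pinkfar [0.6052 0.2861] [0. 0.]
pinknear [0.5624 0.2311] [-0.4  -0.11  0.17 -0.47]
green [0.5714 0.3576] [-0.4   0.16 -0.06 -0.48]
socket [0.4482 0.2846] [-0.24 -0.06  0.09 -0.26]
spacer [0.3741 0.3084] [-0.17 -0.11  0.12 -0.16]
(76, 100, 85) [array([254., 244.]), array([383., 170.])]
(76, -100, 85) [array([275.,  48.]), array([711., 107.])]
(-105, -110, 30) [array([544., 116.]), array([784., 409.])]
(24, 0, 82) [array([349., 146.]), array([564., 222.])]
(-105, 110, 30) [array([562., 337.]), array([428., 480.])]
```

Everything fits: the mount's corner checks agree to about 1 px. The grey pin at (0.543, 0.299) is chosen; the pink and green ones are ruled out by colour. Next I'll grasp it, lift it and hover over the bore.

```bash
python3 - <<'E'
from h import *
o=robot.observe
best=lambda p,ys:min(([robot.ik(p,[180,0,y]),y] for y in ys if robot.ik(p,[180,0,y]) is not None),key=lambda t:abs(t[0][5]))
a=best([.5431,.2991,.22],[45,-135]);b=best([.4269,.0935,.25],[13.895,-166.1]);print(a,b)
yp,yb=a[1],b[1]
robot.set_gripper(.045)
robot.move_pose([.5431,.2991,.22],[180,0,yp]);print(o()["time"])
print(robot.line_to([.5431,.2991,.109],vel=.12,guard=15))
robot.set_gripper(0);s=o();print(s["time"],s["tool_pos"],s["gripper_width"],s["gripper_force"],s["ft_force"])
robot.line_to([.5431,.2991,.24],vel=.15)
robot.move_pose([.4269,.0935,.19],[180,0,yb])
s=o();print(s["time"],s["tool_pos"],s["tcp_rot"],s["gripper_width"],s["ft_force"])
S=robot.grab_frame("side");T=robot.grab_frame("top");cv2.imwrite("pics/s1.png",S);cv2.imwrite("pics/t1.png",T)
z=lambda im,x,y,w,h,k:cv2.resize(im[y:y+h,x:x+w],None,fx=k,fy=k,interpolation=cv2.INTER_CUBIC)
cv2.imwrite("pics/c3.png",np.hstack([z(S,315,180,65,80,6),z(T,260,200,65,80,6)]))
E
```

```text
[array([ 16.77742474,   9.45311087,   0.63551918,  81.18240831,
         0.        , -28.22257526]), -135] [array([ -4.89687412, -23.57634071, -26.83455656,  86.74178415,
         0.        , -18.79687412]), -166.1]
3.7583
False
5.2083 [0.54363803 0.29920161 0.10993701] 0.014653985336908867 58.58878768980503 [-0.36959002 -1.59113738  6.59390143]
7.1917 [0.42748093 0.09380901 0.19039051] [-1.79997635e+02  5.45250742e-02 -1.66039541e+02] 0.014461561104824808 [-0.81949594 -0.0490444  -1.02488493]
```

View pics/c3.png

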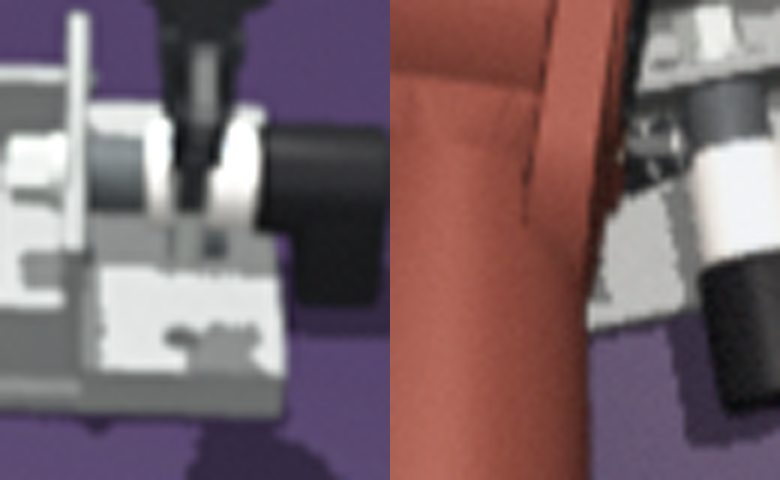

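The side crop shows the pin's shank between the fingers at about x=186, above the bore at (182,335), with the arm hiding it from the top camera. I'll insert under guard, with a small hex search if it lands on the rim.

```bash
python3 - <<'E'
from h import *
o=robot.observe
c=np.array([.4269,.0935])
robot.line_to([*c,.1445],vel=.1);robot.pause(.2)
s=o();print(s["time"],s["tool_pos"]);c=c+(c-s["tool_pos"][:2])
offs=[(0,0)]+[(.0013*np.cos(a),.0013*np.sin(a)) for a in np.arange(6)*np.pi/3]+[(.0024*np.cos(a),.0024*np.sin(a)) for a in np.arange(12)*np.pi/6]
for d in offs:
    p=c+d
    robot.line_to([*p,.1425],vel=.04)
    hit=robot.line_to([*p,.130],vel=.03,guard=8)
    s=o();print(np.round(d,4),hit,s["tool_pos"].round(4),s["ft_force"].round(1),round(s["time"],2))
    if s["tool_pos"][2]<.134: break
    if s["time"]>24: break
E
```

```text
8.1 [0.42735003 0.09346518 0.14525522]
[0 0] False [0.4266 0.0933 0.1298] [ 3.5 -2.7 -4.3] 8.92
```

It went in on the first try. Now I'll seat it, check, release and retreat.

```bash
python3 - <<'E'
from h import *
o=robot.observe
p=[.4266,.0934]
hit=robot.line_to([*p,.110],vel=.03,guard=18)
s=o();print(hit,s["tool_pos"].round(4),s["ft_force"].round(1),round(s["time"],2))
robot.pause(.2);s=o();print(s["tool_pos"].round(4),s["ft_force"].round(1))
robot.set_gripper(.036)
s=o();print(s["tool_pos"].round(4),s["ft_force"].round(1),s["gripper_width"])
robot.line_to([*s["tool_pos"][:2],.24],vel=.15)
q=robot.ik([.5269,.0306,.25],[180,0,-166.1]);print(q,o()["time"])
robot.move_pose([.5269,.0306,.25],[180,0,-166.1])
S=robot.grab_frame("side");T=robot.grab_frame("top");print(o()["time"],o()["tool_pos"],o()["tcp_rot"])
z=lambda im,x,y,w,h,k:cv2.resize(im[y:y+h,x:x+w],None,fx=k,fy=k,interpolation=cv2.INTER_CUBIC)
cv2.imwrite("pics/c4.png",np.hstack([z(S,295,170,80,80,5),z(T,260,180,80,80,5)]))
E
```

```text
True [0.4271 0.0932 0.1149] [-0.5 -0.5  4.8] 9.45
[0.4271 0.0932 0.1149] [ 0.4 -0.6  4.9]
[0.427  0.093  0.1145] [-0.5 -1.2 -0.5] 0.03593153711447119
[-10.89078042  -6.92045119 -12.84288605  84.07756514   0.
 -24.79078042] 10.975
11.6167 [0.52609365 0.03109157 0.24929094] [ 1.79955204e+02 -7.93488704e-02 -1.66078036e+02]
```

View pics/c4.png

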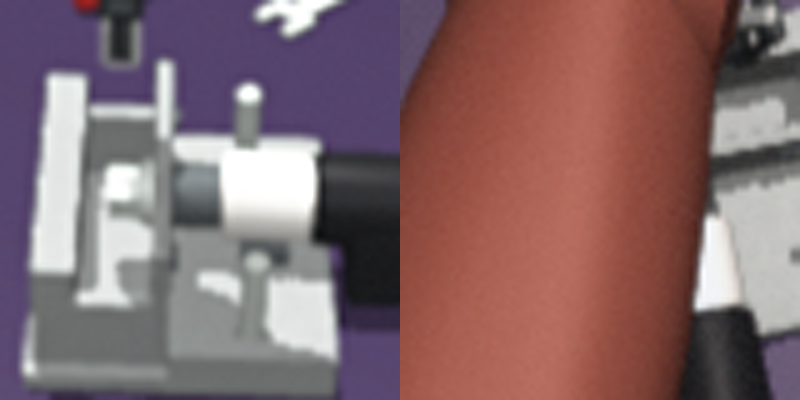

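The pin stands upright in the bore, bottom at z=5 mm (TCP 5 mm above its height when grasped on the bench), so it is fully home. Now the bolt head.

```bash
python3 - <<'E'
from h import *
o=robot.observe
m=[0.50066405,0.02415039,0.24251276]
t=mw(m,(27,0,0))[0,:2]
robot.set_gripper(.064)
robot.line_to([*t,.19],vel=.12,rotation=[180,0,-166.1]);robot.pause(.2)
s=o();print(s["time"],s["tool_pos"]-[*t,.19]);c=2*t-s["tool_pos"][:2]
hit=robot.line_to([*c,.117],vel=.06,guard=12)
s=o();print(hit,s["time"],s["tool_pos"],s["ft_force"].round(1),s["tcp_rot"])
if not hit:
    robot.set_gripper(0)
    for i in range(3):
        s=o();print(s["time"],s["tool_pos"].round(4),s["ft_force"].round(1),s["torque"].round(2),s["gripper_width"],s["gripper_force"]);robot.pause(.5)
S=robot.grab_frame("side")
cv2.imwrite("pics/c5.png",cv2.resize(S[150:260,270:400],None,fx=5,fy=5,interpolation=cv2.INTER_CUBIC))
E
```

```text
12.85 [ 5.20351926e-04 -8.52048046e-05  1.02465960e-03]
False 14.2167 [0.52665627 0.03066214 0.11748322] [-0.7 -0.8  0.4] [-1.79981515e+02  3.99391047e-02 -1.66100825e+02]
14.625 [0.5267 0.0298 0.1176] [-0.4 -6.1  2.5] [-0.87  0.18 -0.  ] 0.029826600005184275 58.84202638641
15.125 [0.5268 0.0298 0.1177] [-0.5 -5.5  3.9] [-0.91  0.18 -0.02] 0.029559914572304696 58.843506379053
15.625 [0.5268 0.0298 0.1176] [-0.7 -5.6  3.2] [-0.91  0.1   0.02] 0.02944349996407458 58.84742413647473
```

View pics/c5.png

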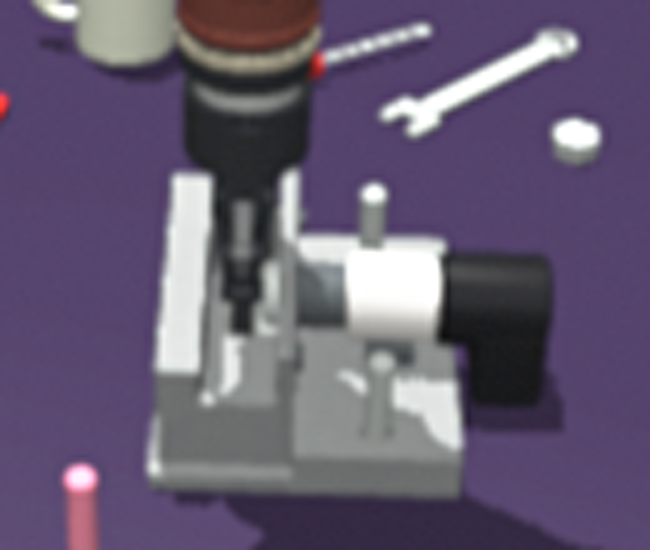

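The fingers hold the head at about 30 mm across flats with 59 N, and the pin still stands in the bore. I'll check that the bolt stays stalled, then hand in.

```bash
python3 - <<'E'
from plant import robot
W=[]
for i in range(6):
    robot.pause(.5);s=robot.observe();W.append(s["gripper_width"]);print(round(s["time"],2),W[-1],s["gripper_force"],s["torque"].round(2),s["tool_pos"].round(4))
if abs(W[-1]-W[-3])<1e-4 and .027<W[-1]<.035: print("done",robot.job_done())
E
```

```text
16.68 0.029709645626552057 58.848139308393 [-0.96  0.16  0.  ] [0.5268 0.0298 0.1176]
17.18 0.029135992651724105 58.84787594899535 [-0.94  0.13 -0.02] [0.5268 0.0298 0.1177]
17.68 0.02930677155400759 58.84820499457419 [-0.83  0.14 -0.08] [0.5268 0.0298 0.1177]
18.18 0.029283149167741728 58.84863845072687 [-0.92  0.21 -0.02] [0.5268 0.0298 0.1176]
18.68 0.029011942006781706 58.849566942080855 [-0.89  0.15  0.04] [0.5268 0.0298 0.1176]
19.18 0.02917660394294237 58.84972745552659 [-1.    0.17 -0.  ] [0.5268 0.0298 0.1177]
```

The width is steady to within sensor noise. A head turning at 0.05 rad/s would have widened the grip by millimetres over that time, so the bolt is stalled.

```bash
python3 -c "
from plant import robot
print(robot.job_done())"
```

```text
the job is handed in; nothing more can be done
None
```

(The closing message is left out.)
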